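# Click two clean corks out of the rotary cork dispenser

## Task

The corker needs two clean corks: with a fingertip, flick the lugged rim of the rotary cork dispenser's wheel clockwise (seen from above), by whole clicks, until exactly two corks have dropped into its tray. Leave the wheel seated on a click with the other corks still in their pockets. The corks are sanitised, so neither touch nor lift any of them, and leave the other things on the counter alone.

Things in the scene. Friction and masses are not known exactly. Their poses are not given: they have to be found in the camera images.
- cork_dispenser: Rotary cork dispenser, a fixed grey bench stand with a 235 x 112 mm foot, about 165 mm high. Origin: underside of the foot, straight below the wheel's axis; z up, x from its catch tray (front) to its back. Its round steel deck (62 mm radius, top 116 mm up) carries the corks; one that comes over the hole in it slides down a chute into the tray.
- cork_wheel: White wheel of the dispenser; origin on its vertical axis at the deck's top, 116 mm up. Turns either way without end; clockwise = its yaw falls. Eight 28 mm pockets on a 43 mm radius at 0, 45, 90.. deg from its x axis. One click is 45 deg; it is seated when its yaw relative to the stand is a multiple of 45 deg (a pocket right over the hole). A low nut in the middle reaches 165 mm up.
- lug_ring (a point): On the wheel's axis, 141 mm up, at mid height of the rim. The white rim has 60 mm radius; midway between pockets (22.5, 67.5.. deg) eight round-nosed lugs, 12 mm wide, stand out to 74 mm radius, 130 to 152 mm up, 40 mm clear between them. 3 to 4 N at a lug takes the wheel over the crest half a click on; from there it runs on by itself into the next click and stops there.
- drop_hole (a point): Centre of the 38 mm drop hole in the deck, 43 mm from the axis towards the tray (-x of the stand), 116 mm up, under the wheel.
- tray_center (a point): Middle of the floor of the open steel catch tray, 98 mm in front of the axis, 14 mm up; inside 66 mm (x) by 88 mm (y), rim 35 mm up.
- roller_bracket (a point): Bracket of the sprung roller that makes the clicks, 108 mm from the axis at the back, 22.5 deg from +x of the stand towards +y; it fills 60 to 115 mm from the axis, 24 mm wide, up to 132 mm high. The roller rides on the steel cam below the white rim.
- cork_first_center (a point): Clean natural cork, upright cylinder 24 mm in diameter, 43 mm long, standing in a wheel pocket; this point is its centre. The one that reaches the drop hole first when the wheel turns clockwise; two clicks before it at the start (an empty pocket comes first).
- cork_first: The same cork; origin at the centre of its upper end, z along the cork (downwards while it stands in the wheel).
- cork_second_center (a point): Clean natural cork, upright cylinder 24 mm in diameter, 43 mm long, standing in a wheel pocket; this point is its centre. One click behind the first cork.
- cork_second: The same cork; origin at the centre of its upper end, z along the cork (downwards while it stands in the wheel).
- cork_third_center (a point): Clean natural cork, upright cylinder 24 mm in diameter, 43 mm long, standing in a wheel pocket; this point is its centre. One click behind the second; it must stay in the wheel.
- cork_third: The same cork; origin at the centre of its upper end, z along the cork (downwards while it stands in the wheel).
- cork_fourth_center (a point): Clean natural cork, upright cylinder 24 mm in diameter, 43 mm long, standing in a wheel pocket; this point is its centre. One click behind the third; it must stay in the wheel.
- cork_fourth: The same cork; origin at the centre of its upper end, z along the cork (downwards while it stands in the wheel).
- tape_roll: Roll of tape, 104 mm across, 25 mm high, lying at the back right; leave alone.
- lemon: Lemon, 67 mm long, near the front edge left of the dispenser; leave alone.
- wine_glass: Empty stemmed glass, 81 mm across, 202 mm high, behind the dispenser; origin under its foot; leave alone.
- tin: Red hinged tin, 70 x 108 x 42 mm, right of the dispenser; leave alone.
- candle: Small round candle in a clear cup, 38 mm across, 15 mm high, behind left; leave alone.

How it is judged:
By the outcome, as a careful person would: the job done as asked, in the order asked, and still so for the second after the job is handed in, with the robot touching nothing.
It also fails if it takes over 40 s, if anything falls off the work surface, if the arm or the gripper's body presses on something with over 40 N, if the wrist force passes 120 N, or if a joint passes its speed limit or range.

## Robot

A 6-joint arm with a two-finger parallel gripper is mounted at the origin on a cart in front of the work surface, level with it; the furniture and walls round the work are solid. World frame = base frame: x ahead of the robot, y to its left, z up, the work surface at z = 0. Lengths are in mm, angles in rad, forces in N, time in s.
With the tool pointing down it reaches from about 275 to 1000 mm from the base axis. Payload 8.4 kg.
Tool frame: the origin (TCP) lies between the finger pads; the fingertips stand 22 mm ahead of it and the grasp point (between the pads) lies 3 mm ahead of it (r.nose_length is the z of the fingertips in the tool frame, in mm); z points along the fingers, y is the line along which they close (so a half turn about z gives the same grasp; the last joint's range is limited). The gripper opens to 85 mm and grips with 20 to 120 N. Pads are 22 mm wide; open, the fingers measure 114 mm over their backs; the gripper's body (76 mm by 85 mm) begins 54 mm behind the grasp point. The pads swing forward as they close: fully open they stand 13 mm farther back than shut.
Start: joints at [1.267, 0.353, 1.633, -0, 1.155, -0.002], TCP at [185.773, 596.755, 253.281] pointing down, gripper open.
Joint ranges: [-2.63, 2.63], [-0.92, 2.1], [0.06, 2.66], [-1.3, 4.44], [0, 2.69], [-3.02, 3.02]. Speed limits (rad/s): [2.22, 2.22, 2.79, 3.14, 3.14, 3.14].

## Interface

Orientations are given as [roll, pitch, yaw] about the fixed x, y, z axes, in that order (R = Rz(yaw) Ry(pitch) Rx(roll)).
In Python, from rig import r gives the robot as it stands.
- The arm moves only by the tool move_tool, called after "Request:" as name(argument=value, ...), one argument or row to a line, values as JSON. Schema: {"type":"object","properties":{"steps":{"type":"array","items":{"type":"array","items":{"type":"number"},"minItems":7,"maxItems":7},"minItems":1,"maxItems":5},"grip_n":{"type":"number"},"only":{"type":"string"},"quiet":{"type":"boolean"},"lines":{"type":"string"}},"required":["steps"],"additionalProperties":false}. steps is a list of rows, 1 to 5 of them, each of 7 numbers: a rotation vector rx, ry, rz in rad, then dx, dy, dz in mm, then the opening from 0.0 (shut) to 1.0 (fully open); each row shifts and turns the commanded pose from where the row before left it, along the tool's axes as they then stand; what a row does not reach is not made up. A row lasts 1/12 s, in which the tool goes at most 41.7 mm and 0.125 rad, less where a joint would pass 70% of its speed; a pose out of reach is approached as far as the arm can. The fingers move at their own pace and stop on an object; grip_n is the grip in N (left out, the last holds). Time passes only in rows, so rows that do not move let the fingers close. The tool returns the time, the measured TCP pose, the force, the opening and the grip force at its end. only (a regular expression) keeps the lines of the reply that match it, lines (a string "A,B") keeps lines A to B, and quiet returns only ok. Input that does not fit is refused with a message, and nothing moves.
- r.sense(): the state, without advancing time (a new reading comes with each control period).
- r.grab_frame(name): name is "scene" or "top"; returns the picture (384x512x3 uint8, red, green, blue); there is no depth.
- r.camera_params(name): a dict with "fx", "fy", "cx", "cy" (pixels), "rvec" (rotation vector, rad) and "tvec" (3), from world to camera coordinates, as OpenCV has them. Camera axes: x right, y down, z forward; pixel columns grow to the right and rows downward; lengths in mm; the calibration is good to about 2 mm. A picture is of the moment at which its call begins. camera_params takes no time and is no camera call.
- r.sign_off(): hands the job in; it is judged then, once.
The state is a dict: "clock": time; "qpos": joint angles; "qvel": joint speeds; "joint_efforts": joint torques, N m; "eef_pos": TCP position; "tcp_rot": TCP orientation; "contact_force": force on the tool from outside, world axes, zero at the start; "wrist_torque": the same for the moment, N m; "opening": opening from 0.0 (shut) to 1.0 (fully open); "grasp_force": force on a finger pad.
Only numpy, scipy, OpenCV 4.12 (cv2) and the standard library are available. Lean on these libraries where they do the work, as an engineer would, in place of code of your own. Each camera call takes 0.05 s, during which the arm holds its last target. There are 200 camera calls.

## Working session

There is one attempt and no reset: what is moved stays moved. The work goes in short steps, Python scripts to look and compute and a tool call to move; the robot and the scene stay as the last step left them, time stands still between calls to the robot, and variables do not carry over. Pictures are saved under pics/ and viewed, at most 10 in all, crops included, and the job is handed in when it is done.

```bash
ls; mkdir -p pics; python3 - <<'E'
from rig import r
import cv2
for n in("scene","top"):
    im=r.grab_frame(n); cv2.imwrite(f"pics/{n}0.png",im[:,:,::-1]); print(n,r.camera_params(n))
print(r.sense(), r.nose_length)
E
```

```text
pics
rig.py
scene {'fx': 479.827112721834, 'fy': 479.827112721834, 'cx': 259.0342056491421, 'cy': 199.00090819154457, 'rvec': array([ 1.79144392,  1.82422373, -0.68663116]), 'tvec': array([ 142.53957841, -365.58309173, 1637.5031934 ])}
top {'fx': 383.76008989631543, 'fy': 383.76008989631543, 'cx': 254.55828210662057, 'cy': 190.31381966982073, 'rvec': array([ 2.16895033, -2.01225682,  0.24282473]), 'tvec': array([-164.14136679,  594.68657221,  980.45013313])}
{'clock': 0.1, 'qpos': array([ 1.26660078e+00,  3.53607506e-01,  1.63406716e+00,  3.12685024e-05,
        1.15516035e+00, -2.42435863e-03]), 'qvel': array([ 0.00110333, -0.00083068, -0.0025905 , -0.00029179, -0.00033013,
        0.00058852]), 'joint_efforts': array([-1.79088158e-03, -6.06354189e+01, -3.42818356e+01, -3.12354132e-05,
        4.05525294e-03, -1.46435968e-05]), 'eef_pos': array([185.64553444, 596.38073573, 252.61568517]), 'tcp_rot': array([-3.14035037e+00, -3.16024205e-05,  2.83980880e+00]), 'contact_force': array([-0.00591   , -0.04724864, -1.39183165]), 'wrist_torque': array([-0.03002276,  0.07325515, -0.00678554]), 'grasp_force': 0.0, 'opening': 0.9979925206713178} 22.0
```

View pics/scene0.png

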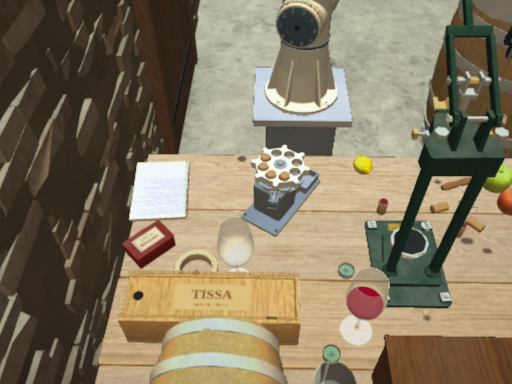

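View pics/top0.png

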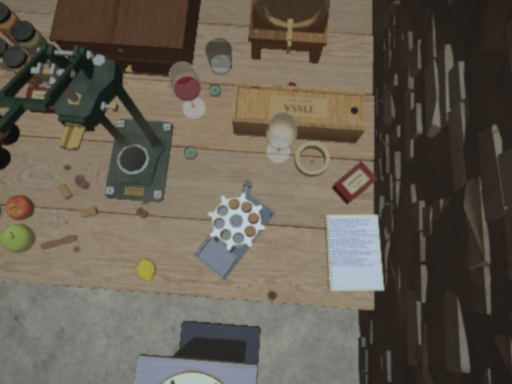

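The scene picture shows the wheel near (281,168) with the tray at lower right or hidden. In the top picture the wheel is at (237,221), the tray at (220,255) lower left, the roller bracket at (247,188), and corks on the right side. I'll measure and zoom in next.

```bash
cat > h.py <<'E'
import cv2,numpy as np
from rig import r
def cam(n):
    p=r.camera_params(n);K=np.array([[p['fx'],0,p['cx']],[0,p['fy'],p['cy']],[0,0,1.]])
    return K,np.array(p['rvec'],float),np.array(p['tvec'],float)
def proj(n,P):
    K,a,t=cam(n);return cv2.projectPoints(np.array(P,float).reshape(-1,1,3),a,t,K,None)[0].reshape(-1,2)
def ray(n,uv):
    K,a,t=cam(n);R=cv2.Rodrigues(a)[0];d=R.T@np.linalg.inv(K)@np.c_[np.array(uv,float).reshape(-1,2),np.ones(len(np.array(uv).reshape(-1,2)))].T
    return -R.T@t,d.T
def onplane(n,uv,z):
    c,d=ray(n,uv);return c+d*((z-c[2])/d[:,2])[:,None]
def tri(u1,u2):
    c,d=ray("scene",u1);e,f=ray("top",u2);d=d[0]/np.linalg.norm(d[0]);f=f[0]/np.linalg.norm(f[0])
    s=np.linalg.lstsq(np.c_[d,-f],e-c,rcond=None)[0];p,q=c+s[0]*d,e+s[1]*f
    return (p+q)/2,np.linalg.norm(p-q)
E
python3 - <<'E'
from h import *
print("tcp px",proj("top",[186,597,253]),proj("scene",[186,597,253]), proj("top",[0,0,0]))
ce={}
for n,(x0,y0,x1,y1) in dict(scene=(245,140,320,200),top=(200,185,275,255)).items():
    im=cv2.imread(f"pics/{n}0.png");hs=cv2.cvtColor(im,cv2.COLOR_BGR2HSV)
    m=((hs[...,1]<45)&(hs[...,2]>(165 if n=="scene" else 150))).astype(np.uint8)
    k=np.zeros_like(m);k[y0:y1,x0:x1]=m[y0:y1,x0:x1]
    nn,l,s,c=cv2.connectedComponentsWithStats(k);i=1+np.argmax(s[1:,4]);print(n,s[i],c[i])
    pts=cv2.convexHull(np.argwhere(l==i)[:,::-1].astype(np.int32));e=cv2.fitEllipse(pts);print(e);ce[n]=e[0]
    im2=im[y0:y1,x0:x1].copy();cv2.imwrite(f"pics/{n}z.png",cv2.resize(im2,None,fx=8,fy=8,interpolation=cv2.INTER_CUBIC))
print(tri(ce["scene"],ce["top"]))
for z in(141,152): print(onplane("top",[ce["top"]],z),onplane("scene",[ce["scene"]],z))
a=cv2.imread("pics/topz.png");print(a.shape)
E
```

```text
tcp px [[-108.43274729  341.92712206]] [[527.11580589  58.8891157 ]] [[190.31135761 423.08136664]]
scene [ 245  140   74   48 1340] [277.48731343 162.25074627]
((278.790771484375, 163.94200134277344), (42.90231704711914, 81.21769714355469), 110.72285461425781)
top [ 207  193   59   57 1211] [235.30718415 220.77456647]
((235.63243103027344, 220.9766845703125), (58.03190612792969, 59.6986198425293), 101.93093872070312)
(array([504.18228618, -81.44940686, 153.11940647]), np.float64(3.604698512249897))
[[506.04767804 -78.921777   141.        ]] [[492.08586847 -82.81969151 141.        ]]
[[504.33538829 -79.5775158  152.        ]] [[503.19154617 -83.21219542 152.        ]]
(560, 600, 3)
```

View pics/topz.png

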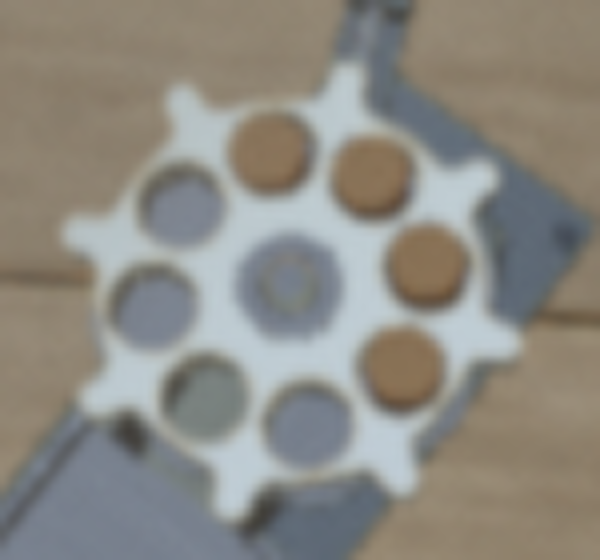

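View pics/scenez.png

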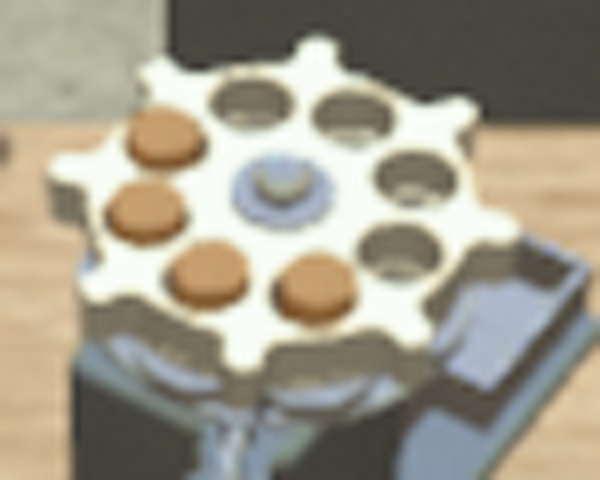

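The top zoom shows the green drop pocket at (205,395), an empty pocket at (307,423), then corks at (402,368), (428,268), (372,175) and (272,150). So three clockwise clicks are needed. The eight lug tips are visible in both zooms, so I'll measure the centre from opposite pairs.

```bash
python3 - <<'E'
from h import *
T=np.array([(183,95),(348,68),(490,170),(512,343),(402,488),(232,512),(92,405),(70,235)])/8+[200-.44,185-.44]
S=np.array([(315,45),(245,360),(157,68),(420,335),(62,165),(510,228),(90,285),(468,108)])/8+[245-.44,140-.44]
print("centre",tri(S.mean(0),T.mean(0)))
P=onplane("top",T,152);c=P.mean(0);d=P-c;print(c,np.hypot(d[:,0],d[:,1]).round(1),np.degrees(np.arctan2(d[:,1],d[:,0])).round(1))
Q=onplane("scene",S,152);c2=Q.mean(0);d=Q-c2;print(c2,np.hypot(d[:,0],d[:,1]).round(1),np.degrees(np.arctan2(d[:,1],d[:,0])).round(1))
# lug heights: match scene tips to top tips by angle
for q,s in zip(Q,S):
    i=np.argmin(np.linalg.norm(P-q,axis=1));print(tri(s,T[i])[0].round(0),end=" ")
print()
h=onplane("top",np.array([[205,395]])/8+[199.56,184.56],116)[0]-c;print("hole dir",np.degrees(np.arctan2(h[1],h[0])),np.hypot(*h[:2]))
print("corker foot",onplane("top",[(108,195),(163,200)],10).round(0),"head",tri((460,150),(85,95)),"lemon",onplane("top",[(147,268)],25))
E
```

```text
centre (array([504.9686151 , -80.28944623, 151.97709189]), np.float64(0.04590512958389643))
[505.59865967 -80.28122657 152.        ] [70.2 71.9 72.  70.4 70.7 71.1 70.8 70.9] [  33.9   -9.5  -54.7  -99.9 -146.5  170.3  125.3   80.9]
[503.61993326 -80.30840621 152.        ] [70.1 70.6 70.1 71.2 70.3 71.  71.  71.7] [ 171.1   -9.8 -145.3   34.7 -100.4   79.6  -56.4  124.5]
[435. -69. 153.] [576. -92. 155.] [ 447. -120.  153.] [564. -41. 153.] [ 493. -149.  154.] [517. -10. 152.] [ 546. -139.  156.] [465. -22. 153.] 
hole dir 139.33345791817555 40.723490346163445
corker foot [[574. 304.  10.]
 [572. 143.  10.]] head (array([701.33317622, 236.28662431, 387.28581782]), np.float64(9.776762805125353)) lemon [[376.91045164 158.01248824  25.        ]]
```

```bash
python3 -c "
from h import *
print(tri((440,106),(72,135)),tri((470,40),(20,110)))"
```

```text
(array([602.80942387, 222.89060021, 414.23276218]), np.float64(6.333287605909559)) (array([589.29320127, 240.09675525, 546.97411216]), np.float64(5.103492008269537))
```

Request:
move_tool(
  steps=[
    [0,0,0,-23,-31,0,0],
    [0,0,0,-23,-31,0,0],
    [0,0,0,-23,-31,0,0],
    [0,0,0,-23,-31,0,0],
    [0,0,0,0,0,0,0],
  ],
)

```text
clock: 0.52
eef_pos: [237.3, 445.0, 252.5]
tcp_rot: [-3.137, 0.001, 2.838]
contact_force: [0.4, 0.9, -0.6]
opening: 0.302
grasp_force: 0.0
```

Request:
move_tool(
  steps=[
    [0,0,0,-23,-31,0,0],
    [0,0,0,-23,-31,0,0],
    [0,0,0,-23,-31,0,0],
    [0,0,0,-23,-31,0,0],
    [0,0,0,-30,-26,0,0],
  ],
)

```text
clock: 0.93
eef_pos: [307.8, 269.6, 253.1]
tcp_rot: [-3.141, -0.001, 2.841]
contact_force: [0.4, 0.2, 0.5]
opening: 0.002
grasp_force: 0.0
```

Request:
move_tool(
  steps=[
    [0,0,0,-30,-26,0,0],
    [0,0,0,-30,-26,0,0],
    [0,0,0,-30,-26,0,0],
    [0,0,0,-30,-26,0,0],
    [0,0,0,-30,-26,0,0],
  ],
)

```text
clock: 1.35
eef_pos: [413.9, 101.0, 253.4]
tcp_rot: [3.141, 0.0, 2.84]
contact_force: [1.0, 0.9, -0.2]
opening: 0.004
grasp_force: 0.0
```

Request:
move_tool(
  steps=[
    [0,0,0,-30,-26,0,0],
    [0,0,0,0,0,0,0],
    [0,0,0,0,0,0,0],
  ],
)

```text
clock: 1.6
eef_pos: [434.8, 67.4, 253.0]
tcp_rot: [-3.141, -0.0, 2.835]
contact_force: [0.7, -0.6, -0.1]
opening: -0.003
grasp_force: 0.0
```

Request:
move_tool(
  steps=[
    [0,0,0,-35,-15,0,0],
    [0,0,0,-40,-15,0,0],
    [0,0,0,0,0,30,0],
    [0,0,0,0,0,30,0],
    [0,0,0,0,0,31,0],
  ],
)

```text
clock: 2.02
eef_pos: [496.2, 19.8, 161.5]
tcp_rot: [3.141, 0.001, 2.84]
contact_force: [0.7, 0.3, -0.3]
opening: -0.003
grasp_force: 0.0
```

Request:
move_tool(
  steps=[
    [0,0,0,0,0,0,0],
    [0,0,0,0,0,0,0],
  ],
)

```text
clock: 2.18
eef_pos: [494.5, 19.9, 161.4]
tcp_rot: [-3.14, -0.004, 2.841]
contact_force: [0.2, 0.8, 0.6]
opening: 0.005
grasp_force: 0.0
```

```bash
python3 - <<'E'
from h import *
p=r.sense()['eef_pos'];d=p-[505,-80,0];print(p,"s",d[0]*.955-d[1]*.297,"n",d[0]*.297+d[1]*.955)
for n,(x0,y0,x1,y1) in dict(scene=(245,110,345,185),top=(180,175,280,250)).items():
    im=r.grab_frame(n)[y0:y1,x0:x1,::-1];cv2.imwrite(f"pics/{n}1.png",cv2.resize(im,None,fx=5,fy=5,interpolation=cv2.INTER_CUBIC))
a=np.hstack([cv2.imread("pics/scene1.png"),cv2.imread("pics/top1.png")]);cv2.imwrite("pics/b1.png",cv2.resize(a,(800,300)))
E
```

```text
[494.48922774  19.91564067 161.40429683] s -39.71273278405621 n 92.29773747592674
```

View pics/b1.png

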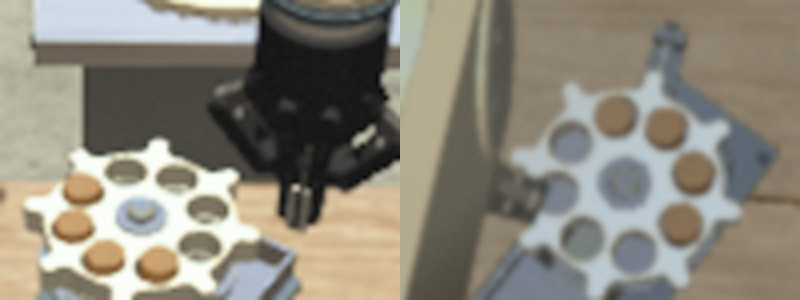

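The scene half shows the fingertip at (298,228), just outside the rim. The top half shows the finger linkage at (525,195), reaching over the rim but well above the corks. I'll check the tip position by projection, then move in.

```bash
python3 -c "
from h import *
print((proj('scene',[494.5,20,139.4])-[245,110])*4)"
```

```text
[[298.65135364 222.14925468]]
```

Request:
move_tool(
  steps=[
    [0,0,0,0,-7,0,0],
    [0,0,0,0,-7,0,0],
    [0,0,0,0,0,0,0],
  ],
)

```text
clock: 2.53
eef_pos: [492.0, 4.5, 163.5]
tcp_rot: [3.141, 0.002, 2.84]
contact_force: [0.2, -0.3, -0.3]
opening: -0.002
grasp_force: 0.0
```

Request:
move_tool(
  steps=[
    [0,0,0,-14,0,0,0],
    [0,0,0,-14,0,0,0],
    [0,0,0,-14,0,0,0],
  ],
)

```text
clock: 2.78
eef_pos: [531.5, -7.1, 162.8]
tcp_rot: [3.141, -0.001, 2.839]
contact_force: [-1.8, 1.4, 0.7]
opening: -0.001
grasp_force: 1.0
```

Request:
move_tool(
  steps=[
    [0,0,0,-14,0,0,0],
    [0,0,0,-14,0,0,0],
    [0,0,0,0,0,0,0],
    [0,0,0,0,25,0,0],
    [0,0,0,0,0,0,0],
  ],
)

```text
clock: 3.2
eef_pos: [566.7, 10.2, 162.8]
tcp_rot: [3.14, 0.001, 2.839]
contact_force: [0.8, 1.0, 0.9]
opening: -0.003
grasp_force: 0.0
```

```bash
cat > look.py <<'E'
from h import *
import sys
t=sys.argv[1];p=r.sense()['eef_pos'];d=p-[505,-80,0];print(p,"s",d[0]*.955-d[1]*.297,"n",d[0]*.297+d[1]*.955)
o=[]
for n,(x0,y0,x1,y1) in dict(scene=(240,135,330,215),top=(185,190,275,270)).items():
    im=r.grab_frame(n)[y0:y1,x0:x1,::-1];o.append(cv2.resize(im,(450,400),interpolation=cv2.INTER_CUBIC))
cv2.imwrite(f"pics/{t}.png",cv2.resize(np.hstack(o),(800,356)))
E
python3 look.py c1
```

```text
[566.70954897  10.22233114 162.8129358 ] s 32.13658691824012 n 104.49006228732702
```

View pics/c1.png

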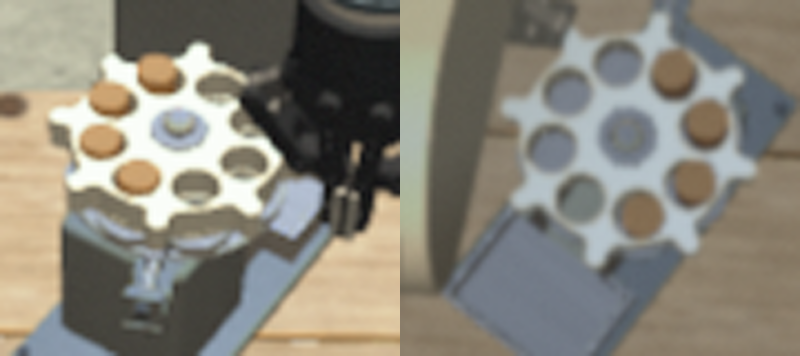

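Exactly one click: the first cork is now at (640,213), next to the drop pocket at (580,197), and the lugs are seated. I'll go back and flick again.

Request:
move_tool(
  steps=[
    [0,0,0,35,0,0,0],
    [0,0,0,35,0,0,0],
    [0,0,0,0,0,0,0],
    [0,0,0,0,-25,0,0],
    [0,0,0,0,0,0,0],
  ],
)

```text
clock: 3.72
eef_pos: [489.8, 3.4, 162.5]
tcp_rot: [-3.14, -0.001, 2.84]
contact_force: [-0.4, 0.3, -1.1]
opening: 0.003
grasp_force: 0.0
```

Request:
move_tool(
  steps=[
    [0,0,0,-14,0,0,0],
    [0,0,0,-14,0,0,0],
    [0,0,0,-14,0,0,0],
  ],
)

```text
clock: 3.97
eef_pos: [530.9, -7.2, 162.2]
tcp_rot: [-3.142, -0.002, 2.839]
contact_force: [-2.3, 2.1, 0.5]
opening: -0.003
grasp_force: 1.1
```

Request:
move_tool(
  steps=[
    [0,0,0,-14,0,0,0],
    [0,0,0,-14,0,0,0],
    [0,0,0,0,0,0,0],
    [0,0,0,0,25,0,0],
    [0,0,0,0,0,0,0],
  ],
)

```text
clock: 4.38
eef_pos: [566.4, 10.2, 162.4]
tcp_rot: [3.14, 0.0, 2.839]
contact_force: [0.6, 0.1, -0.7]
opening: -0.001
grasp_force: 0.0
```

```bash
python3 look.py c2
```

```text
[566.40616201  10.21676045 162.38387451] s 31.84850686499673 n 104.39463634816839
```

View pics/c2.png

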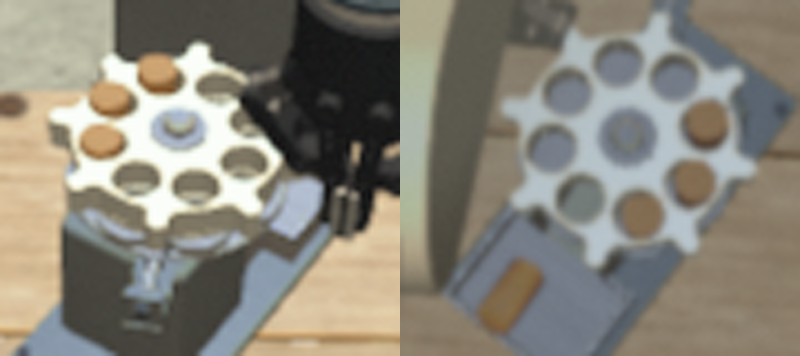

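The first cork lies in the tray at (510,295). The second is at (640,213), one click before the hole. One more flick is needed.

Request:
move_tool(
  steps=[
    [0,0,0,35,0,0,0],
    [0,0,0,35,0,0,0],
    [0,0,0,0,0,0,0],
    [0,0,0,0,-25,0,0],
    [0,0,0,0,0,0,0],
  ],
)

```text
clock: 4.9
eef_pos: [489.7, 3.5, 162.3]
tcp_rot: [-3.14, -0.001, 2.841]
contact_force: [-0.3, -1.3, -0.4]
opening: -0.001
grasp_force: 0.0
```

Request:
move_tool(
  steps=[
    [0,0,0,-14,0,0,0],
    [0,0,0,-14,0,0,0],
    [0,0,0,-14,0,0,0],
  ],
)

```text
clock: 5.15
eef_pos: [530.8, -7.2, 162.1]
tcp_rot: [-3.141, -0.003, 2.839]
contact_force: [-1.2, 1.7, -0.6]
opening: -0.002
grasp_force: 1.0
```

Request:
move_tool(
  steps=[
    [0,0,0,-14,0,0,0],
    [0,0,0,-14,0,0,0],
    [0,0,0,0,0,0,0],
    [0,0,0,0,25,0,0],
    [0,0,0,0,0,0,0],
  ],
)

```text
clock: 5.57
eef_pos: [566.3, 10.2, 162.3]
tcp_rot: [3.141, -0.0, 2.839]
contact_force: [0.3, -0.5, -0.1]
opening: -0.0
grasp_force: 0.0
```

Request:
move_tool(
  steps=[
    [0,0,0,0,15,-30,0],
    [0,0,0,0,0,-40,0],
    [0,0,0,0,0,-20,0],
    [0,0,0,0,0,0,0],
    [0,0,0,0,0,0,0],
  ],
)

```text
clock: 5.98
eef_pos: [570.4, 22.7, 253.4]
tcp_rot: [3.141, 0.002, 2.84]
contact_force: [-0.6, 0.1, -0.5]
opening: 0.002
grasp_force: 0.0
```

```bash
python3 look.py c3
```

```text
[570.41101195  22.72552971 253.37385767] s 31.958034091505098 n 117.52995142005757
```

View pics/c3.png

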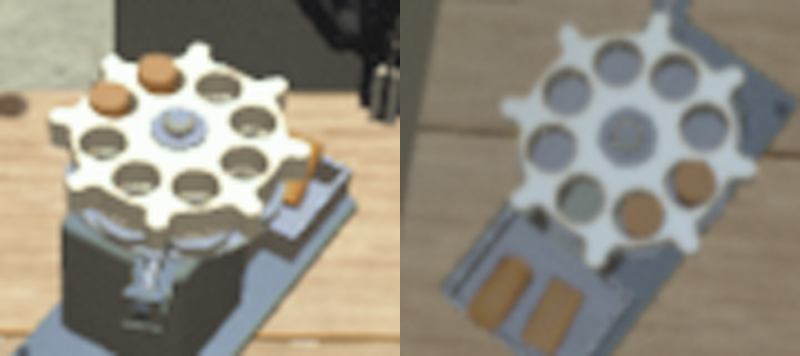

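Both corks lie in the tray at (500,292) and (553,312). Two corks remain in their pockets at (640,213) and (693,182). The lugs are in the same seated position as before, and the arm is clear.

```bash
python3 -c "
from rig import r
print(r.sign_off())"
```

```text
the job is handed in; nothing more can be done
None
```

Three clockwise clicks dropped exactly two corks into the tray; the last pictures show the wheel seated on a click and the other two corks still in their pockets, and I handed the job in at about 6 s.

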